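Turn the pan handles in and load the strainer baskets

TASK

Get the hob ready for boiling: first swing the handle of each saucepan round, clear of the other pan, until it points straight to the back of the hob, leaving each pan level and centred on its own ring. Then lift every strainer basket that hangs on the stand off its hook and stand it upright on the floor of a saucepan, sharing them out so that neither pan stays empty. Leave the spice jar, the onion and the carton alone.

Things in the scene. Friction and masses are not known exactly. Their poses are not given: they have to be found in the camera images.
- hob: portable two-ring hob, fixed to the worktop: steel case with a flat black glass top, 240 (x) x 380 (y) x 35 mm. Origin: centre of its underside, on the worktop; +x points to its back (away from the robot), +y to its left, z up; the pans slide on its top, 35 mm above the worktop. Two dummy control knobs on the front.
- ring_left (a point): centre of the left cooking ring (grey circle, 160 mm across) on the hob's top, 100 mm to hob +y; the left pan belongs here
- ring_right (a point): centre of the right cooking ring, 100 mm to hob -y; the right pan belongs here
- pan_left: the left steel saucepan, loose on the left ring, 0.5 to 0.9 kg: 156 mm across, 150 mm inside, inner floor 4 mm above the origin, rim at 77 mm. Origin: centre of its underside. The black handle points along the pan's +x: 20 mm wide, 16 high, from 88 to 180 mm from the pan's centre, mid-height at 58 mm. The pan slides and turns easily when the handle is pinched and led round.
- pan_left_grip (a point): grip point on the handle of the left pan, 135 mm from the pan's centre, at the middle of the handle's width and height
- pan_right: the right steel saucepan, loose on the right ring, 0.5 to 0.9 kg: 156 mm across, 150 mm inside, inner floor 4 mm above the origin, rim at 77 mm. Origin: centre of its underside. The black handle points along the pan's +x: 20 mm wide, 16 high, from 88 to 180 mm from the pan's centre, mid-height at 58 mm. The pan slides and turns easily when the handle is pinched and led round.
- pan_right_grip (a point): grip point on the handle of the right pan, 135 mm from the pan's centre, at the middle of the handle's width and height
- stand: hanging stand, fixed to the worktop left of the hob: dark steel foot 90 x 240 mm, two posts and a rail (10 mm thick, top 111 mm above the worktop, along the stand's y, 30 mm to +x of the origin), with three wire hooks 75 mm apart that point along the stand's own -x, towards the hob. Origin: centre of the foot's underside.
- hook_1 (a point): seat of hook 1, the dip in the 6 mm thick wire (wire axis 106 mm above the worktop, at the stand y = -75 mm). The wire ends 16 mm further to the stand's -x in an upturned tip 12 mm higher; to come off, a basket goes up 14 to 24 mm, then 60 mm or more to the stand's -x.
- basket_1: round wire strainer basket 1 (may be absent), 60 mm across, 60 high, 0.12 kg, hanging on hook 1. Origin: centre of its underside. Its bail, a 6 mm wire arch in its y-z plane (top bar at 95 mm), lies on the hook; on it stands a black grip block 22 x 22 x 30 mm, top at 137 mm. On the stand its axes are about the stand's; fingers closing along y pass either side of the hook.
- basket_1_grip (a point): centre of the grip block of basket 1, 122 mm above its origin
- hook_2 (a point): seat of hook 2, the dip in the 6 mm thick wire (wire axis 106 mm above the worktop, at the stand y = 0 mm). The wire ends 16 mm further to the stand's -x in an upturned tip 12 mm higher; to come off, a basket goes up 14 to 24 mm, then 60 mm or more to the stand's -x.
- basket_2: round wire strainer basket 2 (may be absent), 60 mm across, 60 high, 0.12 kg, hanging on hook 2. Origin: centre of its underside. Its bail, a 6 mm wire arch in its y-z plane (top bar at 95 mm), lies on the hook; on it stands a black grip block 22 x 22 x 30 mm, top at 137 mm. On the stand its axes are about the stand's; fingers closing along y pass either side of the hook.
- basket_2_grip (a point): centre of the grip block of basket 2, 122 mm above its origin
- hook_3 (a point): seat of hook 3, the dip in the 6 mm thick wire (wire axis 106 mm above the worktop, at the stand y = 75 mm). The wire ends 16 mm further to the stand's -x in an upturned tip 12 mm higher; to come off, a basket goes up 14 to 24 mm, then 60 mm or more to the stand's -x.
- basket_3: round wire strainer basket 3 (may be absent), 60 mm across, 60 high, 0.12 kg, hanging on hook 3. Origin: centre of its underside. Its bail, a 6 mm wire arch in its y-z plane (top bar at 95 mm), lies on the hook; on it stands a black grip block 22 x 22 x 30 mm, top at 137 mm. On the stand its axes are about the stand's; fingers closing along y pass either side of the hook.
- basket_3_grip (a point): centre of the grip block of basket 3, 122 mm above its origin
- spice_jar: spice jar with a black lid, 41 mm across, 105 mm high, a bystander; origin at the centre of its underside; leave it alone
- onion: onion, about 75 mm, a bystander; origin at the centre of its underside; leave it alone
- carton: small tea carton, 43 x 64 x 86 mm, a bystander; origin at the centre of its underside; leave it alone

How it is judged:
On the way:
1. both handles point to the back of the hob with the pans on their rings, while the baskets still hang on their hooks (angle between the x axis of each of pan_left, pan_right and the x axis of hob, either way round below 0.35 rad and x of each of pan_left_grip, pan_right_grip in the frame of hob above 0.05 m and horizontal distance between pan_left and ring_left below 0.03 m and angle between each of pan_left, pan_right's own z axis and vertical below 0.1 rad and height (world z) of each of pan_left, pan_right below 0.045 m and horizontal distance between pan_right and ring_right below 0.03 m and distance between basket_1_grip and hook_1 below 0.045 m and distance between basket_2_grip and hook_2 below 0.045 m and distance between basket_3_grip and hook_3 below 0.045 m), for 0.2 s.
At the end, for the whole second after the job is handed in: Both pan handles point to the back of the hob within 20 degrees; each pan's centre is within 30 mm of its own ring's centre, level on the hob; every basket present stands upright (within 11 degrees) on the floor of a pan, each pan holds at least one; pans and baskets are at rest (angle between the x axis of each of pan_left, pan_right and the x axis of hob, either way round below 0.35 rad and x of each of pan_left_grip, pan_right_grip in the frame of hob above 0.05 m and horizontal distance between pan_left and ring_left below 0.03 m and angle between each of pan_left, pan_right's own z axis and vertical below 0.1 rad and height (world z) of each of pan_left, pan_right below 0.045 m and horizontal distance between pan_right and ring_right below 0.03 m and linear speed of each of pan_left, pan_right, basket_1, basket_2, basket_3 below 0.02 m/s and ((horizontal distance between basket_1 and pan_left below 0.055 m and z of basket_1 in the frame of pan_left below 0.014 m) or (horizontal distance between basket_1 and pan_right below 0.055 m and z of basket_1 in the frame of pan_right below 0.014 m)) and ((horizontal distance between basket_2 and pan_left below 0.055 m and z of basket_2 in the frame of pan_left below 0.014 m) or (horizontal distance between basket_2 and pan_right below 0.055 m and z of basket_2 in the frame of pan_right below 0.014 m)) and ((horizontal distance between basket_3 and pan_left below 0.055 m and z of basket_3 in the frame of pan_left below 0.014 m) or (horizontal distance between basket_3 and pan_right below 0.055 m and z of basket_3 in the frame of pan_right below 0.014 m)) and ((horizontal distance between basket_1 and pan_left below 0.055 m and z of basket_1 in the frame of pan_left below 0.014 m) or (horizontal distance between basket_2 and pan_left below 0.055 m and z of basket_2 in the frame of pan_left below 0.014 m) or (horizontal distance between basket_3 and pan_left below 0.055 m and z of basket_3 in the frame of pan_left below 0.014 m)) and ((horizontal distance between basket_1 and pan_right below 0.055 m and z of basket_1 in the frame of pan_right below 0.014 m) or (horizontal distance between basket_2 and pan_right below 0.055 m and z of basket_2 in the frame of pan_right below 0.014 m) or (horizontal distance between basket_3 and pan_right below 0.055 m and z of basket_3 in the frame of pan_right below 0.014 m)) and angle between each of basket_1, basket_2, basket_3's own z axis and vertical below 0.2 rad); the robot touches nothing.
It fails at once if a pan is tipped by more than about 17 degrees (angle between any of pan_left, pan_right's own z axis and vertical above 0.3 rad).
It fails at once if a bystander (spice jar, onion, carton) is moved by more than 40 mm (distance of any of spice_jar, onion, carton from where it was at the start of the episode above 0.04 m).
Of basket_1, basket_2, basket_3 only 2 to 3 are there at a start; the rules pass over those that are not, and their reading is None.
At some moment in a run one of pan_left, pan_right may be knocked a few centimetres aside while the robot is not near it.
Once in a run the grip may slacken for a moment while it holds something.
It also fails if it takes over 208 s, if anything falls off the work surface, if the arm or the gripper's body presses on something with over 40 N, if the wrist force passes 120 N, or if a joint passes its speed limit or range.

ROBOT

A 6-joint arm with a two-finger parallel gripper is mounted at the origin on a cart in front of the work surface, level with it; the furniture and walls round the work are solid. World frame = base frame: x ahead of the robot, y to its left, z up, the work surface at z = 0. Lengths are in m, angles in rad, forces in N, time in s.
With the tool pointing down it reaches from about 0.3 to 0.775 m from the base axis. Payload 14.6 kg.
Tool frame: the origin (TCP) lies midway between the tips of the shut fingers; the grasp point (between the pads) lies 19 mm behind it (ctrl.grip_depth is the distance from the TCP to the grasp point, in m); z points along the fingers, x is the direction in which the jaws open and shut, and the axes are right-handed (so a half turn about z gives the same grasp; the last joint's range is limited). The gripper opens to 94 mm and grips with 3 to 60 N. Pads are 16 mm wide; open, the fingers measure 119 mm over their backs; the gripper's body (75 mm by 177 mm) begins 78 mm behind the grasp point.
Start: joints at [-1.223, 0.3, 1.521, -0, 1.321, -0.067], TCP at [0.222, -0.503, 0.205] pointing down, gripper open.
Joint ranges: [-3.03, 3.03], [-0.79, 2.21], [0.23, 2.52], [-1.04, 4.18], [0, 3.07], [-2.55, 2.55]. Speed limits (rad/s): [2.22, 2.22, 2.57, 3.14, 3.14, 3.14].

INTERFACE

Orientations are given as [roll, pitch, yaw] about the fixed x, y, z axes, in that order (R = Rz(yaw) Ry(pitch) Rx(roll)).
In Python, from station import ctrl gives the robot as it stands.
- The arm moves only by the tool play_rows, never from a script. Its argument "steps" is a list that holds one entry, the list of rows, each a list of 7 numbers: the shift along the tool's x, y, z in cm, then the turn, a rotation vector about the tool's x, y, z in rad, then the opening, from 0 (shut) to 1 (fully open). In form: [[[x, y, z, ax, ay, az, hand], ...]]. A call has 1 to 20 rows; each row is the pose to reach, as a shift and turn from the pose measured when the call began, along the tool's axes at that moment; what a row does not reach only later rows make up. A row lasts 1/12 s, in which the tool goes at most 41.7 mm and 7.16 degrees, less where a joint would pass 70% of its speed; a pose out of reach is approached as far as the arm can. A call with a gripper value outside its range is refused whole. The fingers move at their own pace and stop on an object; "force" is the grip in N (left out, the last holds). Time passes only in rows, so rows that repeat a pose let the fingers close. It gives the time, the measured TCP pose, the force and the opening at its end, in the units of the state.
- ctrl.get_obs(): the state, without advancing time (a new reading comes with each control period).
- ctrl.camera(name): name is "scene" or "top" or "wrist"; returns a dict with "frame" (384x512x3 uint8, blue, green, red), "fovy" (degrees; the focal length in pixels is half the picture's height over the tangent of half this angle, whatever the lens; pixels are square), "cx", "cy" (the principal point, pixels), "D" ([k1, k2, p1, p2, k3] as OpenCV has them; the pictures are not rectified), "world_to_cam" (4x4, takes a point from world to camera coordinates). Camera axes: x right, y up, looking along -z (the intrinsics and any distortion apply to the point x, -y, -z); pixel columns grow to the right and rows downward; lengths in m; the calibration is good to about 2 mm. A picture is of the moment at which its call begins. There is no depth.
- ctrl.hand_in(): hands the job in, once; it reports no verdict.
The state is a dict: "time_s": time; "qpos": joint angles; "joint_vel": joint speeds; "tau": joint torques, N m; "ee_pos": TCP position; "eef_rot": TCP orientation; "force": force on the tool from outside, world axes, zero at the start; "moment": the same for the moment, N m; "grip_width": finger opening in m.
Only numpy, scipy, OpenCV 4.12 (cv2) and the standard library are available. Lean on these libraries where they do the work, as an engineer would, in place of code of your own. Each camera call takes 0.05 s, during which the arm holds its last target. There are 200 camera calls.

## Working session

There is one attempt and no reset: what is moved stays moved. The work goes in short steps, Python scripts to look and compute and a tool call to move; the robot and the scene stay as the last step left them, time stands still between calls to the robot, and variables do not carry over. Pictures are saved under pics/ and viewed, about 12 in all and at most 16, crops included, and the job is handed in when it is done.

Besides the shell and the picture viewer there is one more tool, called after ">>>" as name(argument=value, ...), one argument or row to a line, values as JSON. play_rows: Moves the arm, as the interface text tells. Its arguments: {"type":"object","properties":{"steps":{"type":"array"},"force":{"type":"number"}},"required":["steps"]}

```bash
ls; mkdir -p pics; cat > h.py <<'E'
import numpy as np, cv2, json
from station import ctrl
from scipy.spatial.transform import Rotation as R
def shot(name,fn=None):
    c=ctrl.camera(name)
    if fn: cv2.imwrite('pics/'+fn,c['frame'])
    return c
def K(c):
    f=192/np.tan(np.radians(c['fovy'])/2); return np.array([[f,0,c['cx']],[0,f,c['cy']],[0,0,1.]])
def ray(c,uv):
    n=cv2.undistortPoints(np.array(uv,float).reshape(-1,1,2),K(c),np.array(c['D'],float)).reshape(-1,2)
    d=np.c_[n[:,0],-n[:,1],-np.ones(len(n))]
    T=np.array(c['world_to_cam']); Rw=T[:3,:3].T; o=-Rw@T[:3,3]
    return o,d@Rw.T
def at_z(c,uv,z):
    o,d=ray(c,uv); z=np.broadcast_to(z,len(d)); return o+d*((z-o[2])/d[:,2])[:,None]
def proj(c,P):
    P=np.atleast_2d(P).astype(float); T=np.array(c['world_to_cam']); q=P@T[:3,:3].T+T[:3,3]
    q=q*[1,-1,-1]
    return cv2.projectPoints(q.reshape(-1,1,3),np.zeros(3),np.zeros(3),K(c),np.array(c['D'],float))[0].reshape(-1,2)
def st():
    o=ctrl.get_obs(); print({k:np.round(o[k],4).tolist() for k in ('time_s','qpos','ee_pos','eef_rot','force','grip_width')}); return o
def rel(pos,yaw=None,o=None):
    """rows numbers to TCP pos (tool down) with yaw of tool x axis"""
    o=o or ctrl.get_obs(); e=R.from_euler('xyz',o['eef_rot'])
    t=e.inv().apply(np.array(pos)-o['ee_pos'])*100
    x=e.apply([1,0,0]); y0=np.arctan2(x[1],x[0])
    rv=np.zeros(3)
    if yaw is not None:
        d=(yaw-y0+np.pi/2)%np.pi-np.pi/2
        tgt=R.from_euler('xyz',[np.pi,0,y0+d]); rv=(e.inv()*tgt).as_rotvec()
    print('rel',np.round(t,2).tolist(),np.round(rv,3).tolist(),'yaw now',round(y0,3))
E
python3 - <<'E'
from h import *
st()
a=shot('scene');b=shot('top')
for c in(a,b):
    T=np.array(c['world_to_cam']);print(c['fovy'],c['cx'],c['cy'],c['D'],(-T[:3,:3].T@T[:3,3]).round(3),(-T[2,:3]).round(2))
cv2.imwrite('pics/scene1.png',cv2.resize(a['frame'],(800,600)));cv2.imwrite('pics/top1.png',cv2.resize(b['frame'],(800,600)))
E
```

```text
pics
{'time_s': 0.0, 'qpos': [-1.2226, 0.3005, 1.5216, 0.0, 1.3207, -0.0666], 'ee_pos': [0.2216, -0.5031, 0.2049], 'eef_rot': [-3.1415, 0.0012, -1.156], 'force': [0.709, -0.5393, 0.2449], 'grip_width': 0.0939}
50.56506788968396 258.223935917891 196.46581341600003 [-0.10562306  0.          0.          0.          0.        ] [-0.153  0.416  1.037] [ 0.58 -0.32 -0.75]
48.72966280856813 253.7100433173166 194.48137970230138 [-0.09361942  0.          0.          0.          0.        ] [0.366 0.012 1.438] [ 0.13 -0.01 -0.99]
```

View pics/scene1.png

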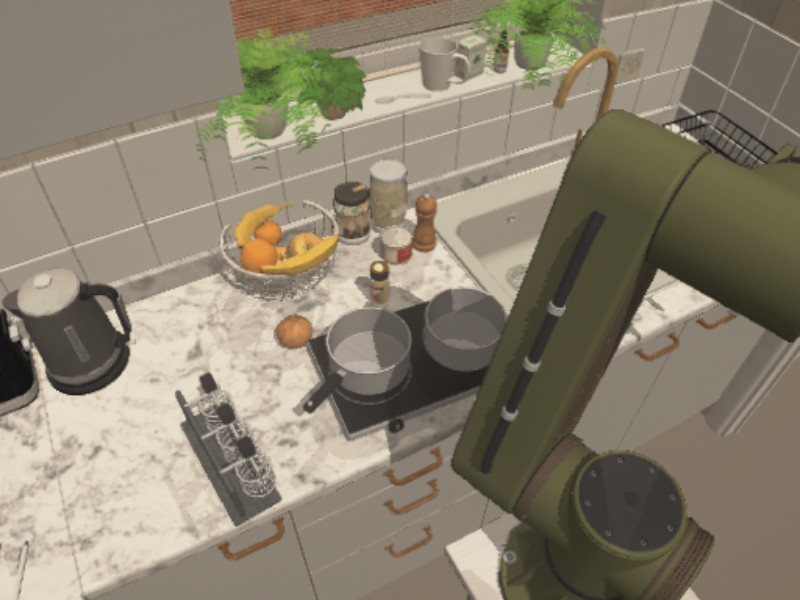

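View pics/top1.png

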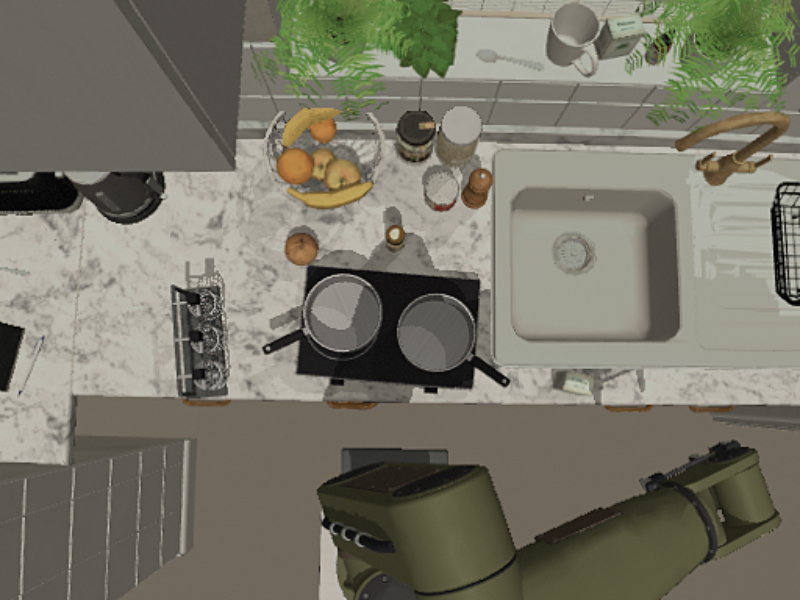

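The top view shows all three baskets at about (207,300), (208,335) and (210,374). The left handle tip is at (265,350) and the right at (507,383), both pointing outward and to the front. The onion is at (301,249), the jar at (395,236), and the carton is near (577,382).

```bash
python3 - <<'E'
from h import *
c=shot('top'); s=.64
def m(n,uv,z):
    p=at_z(c,np.array([uv],float)*s,z)[0]; print(n,p.round(3)); return p
h=[m('hob',u,.035) for u in [(307,266),(480,279),(473,388),(297,373)]]
hc=np.mean(h,0); v=(h[0]+h[1]-h[2]-h[3]); w=(h[0]+h[3]-h[1]-h[2]);print('hobc',hc.round(3),np.arctan2(v[1],v[0]),np.arctan2(-w[0],w[1]),np.linalg.norm(v)/2,np.linalg.norm(w)/2)
for n,r,t in(('L',(342,313),(268,350)),('R',(437,332),(507,382))):
    p=m(n+'rim',r,.112);q=m(n+'tip',t,.097);print(np.linalg.norm(q-p),np.arctan2(q[1]-p[1],q[0]-p[0]))
m('onion',(301,249),.03);m('jar',(395,230),.105);m('carton',(577,382),.086)
for u in [(194,298),(196,335),(197,375)]: m('grip',u,.16)
cv2.imwrite('pics/t2.png',cv2.resize(c['frame'][150:270,90:350],(780,360),interpolation=cv2.INTER_CUBIC))
E
```

```text
hob [0.627 0.198 0.035]
hob [ 0.605 -0.175  0.035]
hob [ 0.372 -0.161  0.035]
hob [0.398 0.211 0.035]
hobc [0.501 0.018 0.035] -0.061234813956166624 -0.06368293102124215 0.23192492814247467 0.3732313391170198
Lrim [0.518 0.113 0.112]
Ltip [0.441 0.263 0.097]
0.1685888955959206 2.043089648198123
Rrim [ 0.483 -0.078  0.112]
Rtip [ 0.385 -0.222  0.097]
0.17452348307298057 -2.168987043820913
onion [0.666 0.213 0.03 ]
jar [0.693 0.009 0.105]
carton [ 0.386 -0.369  0.086]
grip [0.537 0.401 0.16 ]
grip [0.464 0.394 0.16 ]
grip [0.387 0.388 0.16 ]
```

View pics/t2.png

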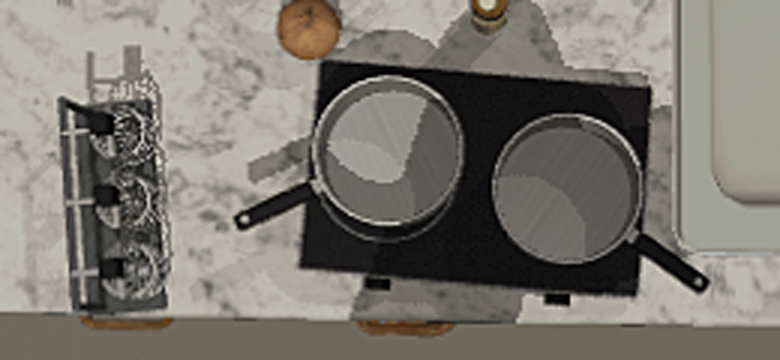

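```bash
python3 - <<'E'
from h import *
st(); rel([.410,-.1855,.15],-2.169+np.pi/2)
E
```

```text
{'time_s': 0.15, 'qpos': [-1.2226, 0.3003, 1.5214, -0.0, 1.3207, -0.0666], 'ee_pos': [0.2216, -0.5032, 0.205], 'eef_rot': [-3.1415, 0.0008, -1.1559], 'force': [0.2372, -0.4081, -0.3978], 'grip_width': 0.094}
rel [-21.47, -30.05, 5.52] [-0.0, 0.001, -0.558] yaw now -1.156
```

>>> play_rows(
  steps=[
    [[-4,-6,0,0,0,-0.1,0.6],[-8,-12,1,0,0,-0.2,0.6],[-12,-17,2,0,0,-0.3,0.6],[-15,-21.5,3,0,0,-0.4,0.6],[-18,-25.5,4,0,0,-0.5,0.6],[-20.5,-28.5,5,0,0,-0.558,0.6],[-21.5,-30,5.5,0,0,-0.558,0.6],[-21.5,-30,5.5,0,0,-0.558,0.6],[-21.5,-30,5.5,0,0,-0.558,0.6]],
  ],
)

```text
time_s: 0.9
ee_pos: [0.41, -0.1835, 0.1499]
eef_rot: [-3.141, 0.001, -0.598]
force: [0.9, -0.7, 0.2]
grip_width: 0.0561
```

```bash
python3 - <<'E'
from h import *
st(); c=shot('wrist','w1.png'); t=shot('top')
o=ctrl.get_obs();print(proj(c,[[.41,-.1855,.101],o['ee_pos'],np.r_[o['ee_pos'][:2],.093]]))
rel([.410,-.1855,.074],-2.169+np.pi/2)
E
```

```text
{'time_s': 0.9, 'qpos': [-0.5027, 0.1337, 1.8603, 0.0006, 1.1481, 0.095], 'ee_pos': [0.41, -0.1835, 0.1499], 'eef_rot': [-3.1411, 0.0006, -0.598], 'force': [0.8883, -0.694, 0.1545], 'grip_width': 0.0561}
[[255.42137884 208.56561131]
 [252.53216835 228.95899016]
 [253.10950042 200.30254546]]
rel [0.2, 0.41, 7.51] [-0.001, 0.003, 0.006] yaw now -0.593
```

View pics/w1.png

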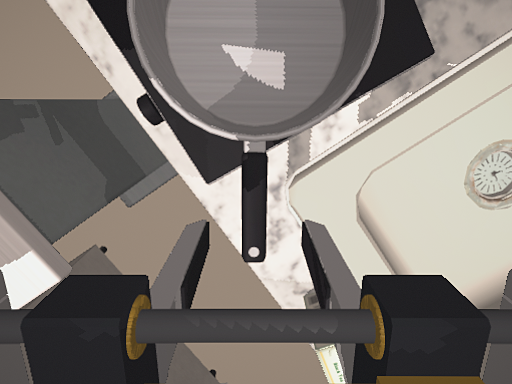

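The handle is centred between the jaws: base at (255,152), tip at (254,260). I'll descend and pinch it.

>>> play_rows(
  steps=[
    [[0.2,0.3,3,0,0,0,0.6],[0.2,0.3,5,0,0,0,0.6],[0.2,0.3,7,0,0,0,0.6],[0.2,0.3,7.5,0,0,0,0.6],[0.2,0.3,7.5,0,0,0,0.6],[0.2,0.3,7.5,0,0,0,0],[0.2,0.3,7.5,0,0,0,0],[0.2,0.3,7.5,0,0,0,0],[0.2,0.3,7.5,0,0,0,0],[0.2,0.3,7.5,0,0,0,0],[0.2,0.3,7.5,0,0,0,0],[0.2,0.3,7.5,0,0,0,0]],
  ],
  force=20,
)

```text
time_s: 2.0
ee_pos: [0.4105, -0.1847, 0.0744]
eef_rot: [-3.141, 0.003, -0.593]
force: [-2.6, 1.0, 4.5]
grip_width: 0.0197
```

```bash
cat >> h.py <<'E'
def swing(pan,ring,a0,a1,r,n,z,sgn,k=0.0,rin=0.0):
    """rows to lead grip round: pan centre from pan to ring, angle a0->a1; rin = inward bias in mid swing"""
    o=ctrl.get_obs(); e=R.from_euler('xyz',o['eef_rot'])
    for i in range(1,n+1):
        s=i/n; a=a0+(a1-a0)*s; p=np.array(pan)+(np.array(ring)-pan)*s
        p=p+(r-rin*np.sin(np.pi*s))*np.array([np.cos(a),np.sin(a)])
        t=e.inv().apply(np.r_[p,z]-o['ee_pos'])*100
        print([*t.round(1).tolist(),0,0,round(-(a-a0),2),0],end=', ')
    print()
E
python3 - <<'E'
from h import *
o=st(); e=o['ee_pos'];x=R.from_euler('xyz',o['eef_rot']).apply([1,0,0]);a0=np.arctan2(x[1],x[0])-np.pi/2
pan=np.array([.483,-.078]); print(a0,np.linalg.norm(e[:2]-pan), e[:2]-.13*np.array([np.cos(a0),np.sin(a0)]))
r=.13; pan=e[:2]-r*np.array([np.cos(a0),np.sin(a0)])
swing(pan,[.495,-.082],a0,-.062,r,30,e[2],1)
E
```

```text
{'time_s': 2.0, 'qpos': [-0.5047, 0.2476, 1.9262, 0.0013, 0.9705, 0.0871], 'ee_pos': [0.4105, -0.1847, 0.0744], 'eef_rot': [-3.1408, 0.0027, -0.5925], 'force': [-2.6482, 1.0004, 4.5039], 'grip_width': 0.0197}
-2.1633290825075506 0.12894785889604843 [ 0.48313719 -0.07682262]
[1.0, -0.0, -0.0, 0, 0, np.float64(-0.07), 0], [1.9, -0.1, -0.0, 0, 0, np.float64(-0.14), 0], [2.8, -0.3, -0.0, 0, 0, np.float64(-0.21), 0], [3.8, -0.5, -0.0, 0, 0, np.float64(-0.28), 0], [4.7, -0.8, -0.0, 0, 0, np.float64(-0.35), 0], [5.6, -1.2, -0.0, 0, 0, np.float64(-0.42), 0], [6.4, -1.6, -0.0, 0, 0, np.float64(-0.49), 0], [7.2, -2.1, -0.0, 0, 0, np.float64(-0.56), 0], [8.0, -2.6, -0.0, 0, 0, np.float64(-0.63), 0], [8.8, -3.1, -0.0, 0, 0, np.float64(-0.7), 0], [9.5, -3.8, -0.0, 0, 0, np.float64(-0.77), 0], [10.2, -4.4, -0.0, 0, 0, np.float64(-0.84), 0], [10.8, -5.1, -0.0, 0, 0, np.float64(-0.91), 0], [11.4, -5.9, -0.0, 0, 0, np.float64(-0.98), 0], [11.9, -6.7, -0.0, 0, 0, np.float64(-1.05), 0], [12.4, -7.5, -0.0, 0, 0, np.float64(-1.12), 0], [12.8, -8.3, -0.0, 0, 0, np.float64(-1.19), 0], [13.1, -9.2, -0.0, 0, 0, np.float64(-1.26), 0], [13.4, -10.1, -0.0, 0, 0, np.float64(-1.33), 0], [13.7, -11.0, -0.0, 0, 0, np.float64(-1.4), 0], [13.8, -11.9, -0.0, 0, 0, np.float64(-1.47), 0], [13.9, -12.8, -0.0, 0, 0, np.float64(-1.54), 0], [14.0, -13.7, -0.0, 0, 0, np.float64(-1.61), 0], [13.9, -14.6, -0.0, 0, 0, np.float64(-1.68), 0], [13.9, -15.5, -0.0, 0, 0, np.float64(-1.75), 0], [13.7, -16.4, -0.0, 0, 0, np.float64(-1.82), 0], [13.5, -17.3, -0.0, 0, 0, np.float64(-1.89), 0], [13.2, -18.2, -0.0, 0, 0, np.float64(-1.96), 0], [12.9, -19.0, -0.0, 0, 0, np.float64(-2.03), 0], [12.5, -19.8, -0.0, 0, 0, np.float64(-2.1), 0],
```

>>> play_rows(
  steps=[
    [[1,0,0,0,0,-0.07,0],[1.9,-0.1,0,0,0,-0.14,0],[2.8,-0.3,0,0,0,-0.21,0],[3.8,-0.5,0,0,0,-0.28,0],[4.7,-0.8,0,0,0,-0.35,0],[5.6,-1.2,0,0,0,-0.42,0],[6.4,-1.6,0,0,0,-0.49,0],[7.2,-2.1,0,0,0,-0.56,0],[8,-2.6,0,0,0,-0.63,0],[8.8,-3.1,0,0,0,-0.7,0],[9.5,-3.8,0,0,0,-0.77,0],[10.2,-4.4,0,0,0,-0.84,0],[10.8,-5.1,0,0,0,-0.91,0],[11.4,-5.9,0,0,0,-0.98,0],[11.9,-6.7,0,0,0,-1.05,0],[11.9,-6.7,0,0,0,-1.05,0],[11.9,-6.7,0,0,0,-1.05,0]],
  ],
)

```text
time_s: 3.42
ee_pos: [0.5471, -0.1958, 0.0744]
eef_rot: [-3.14, -0.0, 0.456]
force: [1.1, -2.4, 4.2]
grip_width: 0.0195
```

```bash
cat >> h.py <<'E'
def held(sg,r=.13):
    o=st(); e=o['ee_pos'];x=R.from_euler('xyz',o['eef_rot']).apply([1,0,0]);a0=np.arctan2(x[1],x[0])-sg*np.pi/2
    pan=e[:2]-r*np.array([np.cos(a0),np.sin(a0)]); print('angle',a0.round(3),'pan',pan.round(4)); return a0,pan,e
E
sed -i 's/round(-(a-a0),2)/float(round(-(a-a0),2))/' h.py
python3 - <<'E'
from h import *
a0,pan,e=held(1)
swing(pan,[.495,-.082],a0,-.062,.13,15,.0744,1)
c=shot('top'); cv2.imwrite('pics/t3.png',cv2.resize(c['frame'][150:270,90:350],(780,360),interpolation=cv2.INTER_CUBIC))
E
```

```text
{'time_s': 3.4167, 'qpos': [-0.4072, 0.5046, 1.5582, 0.0012, 1.0799, -0.8639], 'ee_pos': [0.5471, -0.1958, 0.0744], 'eef_rot': [-3.14, -0.0, 0.4562], 'force': [1.1223, -2.3631, 4.1532], 'grip_width': 0.0195}
angle -1.115 pan [ 0.4898 -0.0791]
[0.9, 0.0, 0.0, 0, 0, -0.07, 0], [1.9, -0.1, 0.0, 0, 0, -0.14, 0], [2.8, -0.2, 0.0, 0, 0, -0.21, 0], [3.7, -0.4, 0.0, 0, 0, -0.28, 0], [4.6, -0.6, 0.0, 0, 0, -0.35, 0], [5.4, -0.9, 0.0, 0, 0, -0.42, 0], [6.3, -1.3, 0.0, 0, 0, -0.49, 0], [7.1, -1.7, 0.0, 0, 0, -0.56, 0], [7.9, -2.2, 0.0, 0, 0, -0.63, 0], [8.6, -2.7, 0.0, 0, 0, -0.7, 0], [9.3, -3.3, 0.0, 0, 0, -0.77, 0], [10.0, -3.9, 0.0, 0, 0, -0.84, 0], [10.6, -4.6, 0.0, 0, 0, -0.91, 0], [11.1, -5.3, 0.0, 0, 0, -0.98, 0], [11.6, -6.1, 0.0, 0, 0, -1.05, 0],
```

View pics/t3.png

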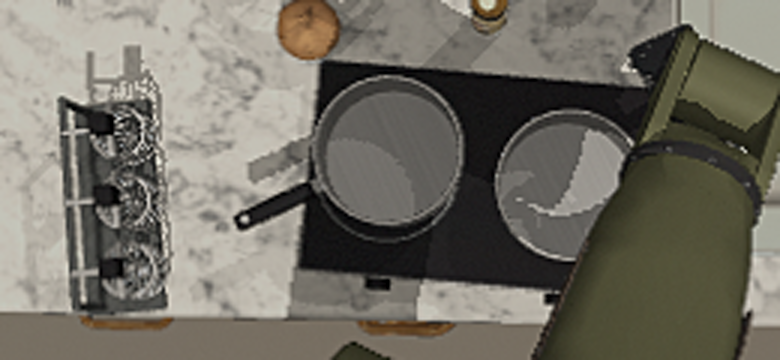

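The right pan follows, with its left rim edge at (495,185). I'll continue the swing.

>>> play_rows(
  steps=[
    [[0.9,0,0,0,0,-0.07,0],[1.9,-0.1,0,0,0,-0.14,0],[2.8,-0.2,0,0,0,-0.21,0],[3.7,-0.4,0,0,0,-0.28,0],[4.6,-0.6,0,0,0,-0.35,0],[5.4,-0.9,0,0,0,-0.42,0],[6.3,-1.3,0,0,0,-0.49,0],[7.1,-1.7,0,0,0,-0.56,0],[7.9,-2.2,0,0,0,-0.63,0],[8.6,-2.7,0,0,0,-0.7,0],[9.3,-3.3,0,0,0,-0.77,0],[10,-3.9,0,0,0,-0.84,0],[10.6,-4.6,0,0,0,-0.91,0],[11.1,-5.3,0,0,0,-0.98,0],[11.6,-6.1,0,0,0,-1.05,0],[11.6,-6.1,0,0,0,-1.05,0],[11.6,-6.1,0,0,0,-1.05,0],[11.6,-6.1,0,0,0,-1.05,0]],
  ],
)

```text
time_s: 4.97
ee_pos: [0.6239, -0.0903, 0.0744]
eef_rot: [-3.14, -0.002, 1.502]
force: [-0.9, 0.7, 2.3]
grip_width: 0.02
```

```bash
python3 - <<'E'
from h import *
a0,pan,e=held(1)
c=shot('top'); cv2.imwrite('pics/t4.png',cv2.resize(c['frame'][130:270,90:350],(780,420),interpolation=cv2.INTER_CUBIC))
for n,ce in (('L',(.507,.118)),('R',(.495,-.082))):
    th=np.arange(0,6.28,.785);print(n,proj(c,np.c_[ce[0]+.078*np.cos(th),ce[1]+.078*np.sin(th),0*th+.112]).dot(3).round()-np.array([270,390]))
E
```

```text
{'time_s': 4.9667, 'qpos': [-0.2026, 0.6039, 1.401, 0.0017, 1.1381, -1.7054], 'ee_pos': [0.6239, -0.0903, 0.0744], 'eef_rot': [-3.1404, -0.0018, 1.5021], 'force': [-0.8725, 0.6542, 2.2621], 'grip_width': 0.02}
angle -0.069 pan [ 0.4942 -0.0814]
L [[384. 148.]
 [331. 168.]
 [308. 220.]
 [328. 273.]
 [380. 296.]
 [433. 275.]
 [456. 223.]
 [436. 170.]]
R [[573. 162.]
 [521. 183.]
 [498. 234.]
 [519. 287.]
 [572. 310.]
 [625. 289.]
 [647. 237.]
 [625. 185.]]
```

View pics/t4.png

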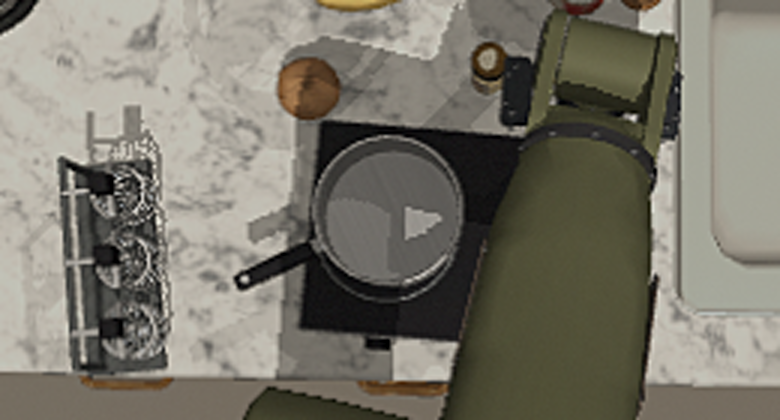

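>>> play_rows(
  steps=[
    [[0,0,0,0,0,0,0.5],[0,0,0,0,0,0,0.5],[0,0,0,0,0,0,0.5],[0,0,0,0,0,0,0.5],[0,0,-2,0,0,0,0.5],[0,0,-5,0,0,0,0.5],[0,0,-8,0,0,0,0.5],[0,0,-11,0,0,0,0.5],[0,0,-11,0,0,0,0.5]],
  ],
)

```text
time_s: 5.77
ee_pos: [0.6259, -0.091, 0.191]
eef_rot: [3.134, -0.001, 1.502]
force: [-0.2, 0.1, 0.6]
grip_width: 0.0468
```

```bash
python3 - <<'E'
from h import *
st(); rel([.459,.229,.15],2.043-np.pi/2)
E
```

```text
{'time_s': 5.7667, 'qpos': [-0.203, 0.4918, 1.2896, 0.0017, 1.3527, -1.7055], 'ee_pos': [0.6259, -0.091, 0.191], 'eef_rot': [3.1339, -0.0006, 1.5021], 'force': [-0.2216, 0.0821, 0.5957], 'grip_width': 0.0468}
rel [30.78, -18.88, 3.97] [0.007, -0.005, 1.03] yaw now 1.502
```

>>> play_rows(
  steps=[
    [[3,-1.9,0,0,0,0.1,0.6],[6,-3.8,0,0,0,0.2,0.6],[9,-5.7,0,0,0,0.3,0.6],[12,-7.5,0,0,0,0.4,0.6],[15,-9.4,0,0,0,0.5,0.6],[18,-11.3,0,0,0,0.6,0.6],[21,-13.1,0,0,0,0.7,0.6],[24,-15,1,0,0,0.8,0.6],[27,-16.9,2,0,0,0.9,0.6],[30,-18.4,3,0,0,1,0.6],[30.8,-18.9,4,0,0,1.03,0.6],[30.8,-18.9,4,0,0,1.03,0.6],[30.8,-18.9,4,0,0,1.03,0.6]],
  ],
)

```text
time_s: 6.85
ee_pos: [0.4586, 0.2291, 0.1495]
eef_rot: [3.138, -0.006, 0.475]
force: [-1.0, -0.1, 0.9]
grip_width: 0.0565
```

```bash
python3 - <<'E'
from h import *
st(); c=shot('wrist','w2.png')
rel([.459,.229,.074],2.043-np.pi/2)
E
```

```text
{'time_s': 6.85, 'qpos': [0.3935, 0.2684, 1.6977, -0.0033, 1.1691, -0.0798], 'ee_pos': [0.4586, 0.2291, 0.1495], 'eef_rot': [3.1381, -0.006, 0.4746], 'force': [-1.0385, -0.0511, 0.9346], 'grip_width': 0.0565}
rel [-0.06, -0.06, 7.6] [0.004, -0.007, 0.001] yaw now 0.474
```

View pics/w2.png

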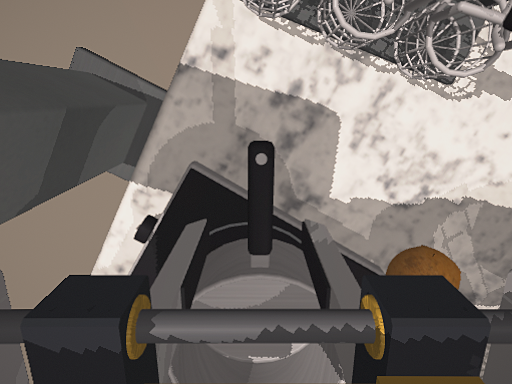

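The handle axis is at column 260 (tip (261,142), base (260,252)), while the jaw centre is about 254. I'll shift about 4 mm along +x, then pinch.

>>> play_rows(
  steps=[
    [[0.4,0,2,0,0,0,0.6],[0.4,0,4,0,0,0,0.6],[0.4,0,6,0,0,0,0.6],[0.4,0,7.5,0,0,0,0.6],[0.4,0,7.5,0,0,0,0.6],[0.4,0,7.5,0,0,0,0],[0.4,0,7.5,0,0,0,0],[0.4,0,7.5,0,0,0,0],[0.4,0,7.5,0,0,0,0],[0.4,0,7.5,0,0,0,0],[0.4,0,7.5,0,0,0,0],[0.4,0,7.5,0,0,0,0]],
  ],
)

```text
time_s: 7.9
ee_pos: [0.4635, 0.2306, 0.0754]
eef_rot: [3.138, -0.007, 0.474]
force: [-2.0, -1.1, 3.0]
grip_width: 0.0198
```

```bash
python3 - <<'E'
from h import *
a0,pan,e=held(-1)
c=shot('wrist'); print(at_z(c,[(261,142),(260,252)],.101))
swing(pan,[.507,.118],a0,-.062,.13,30,e[2],-1,rin=.012)
E
```

```text
{'time_s': 7.9, 'qpos': [0.3924, 0.3743, 1.7498, -0.0035, 1.0098, -0.0792], 'ee_pos': [0.4635, 0.2306, 0.0754], 'eef_rot': [3.138, -0.0074, 0.4735], 'force': [-2.0082, -1.1405, 3.0235], 'grip_width': 0.0198}
angle 2.044 pan [0.5227 0.1149]
[[0.43903289 0.28383674 0.101     ]
 [0.46551037 0.23176262 0.101     ]]
[0.9, 0.1, 0.0, 0, 0, 0.07, 0], [1.7, 0.3, 0.0, 0, 0, 0.14, 0], [2.5, 0.5, 0.0, 0, 0, 0.21, 0], [3.3, 0.8, 0.0, 0, 0, 0.28, 0], [4.1, 1.2, 0.0, 0, 0, 0.35, 0], [4.8, 1.6, 0.0, 0, 0, 0.42, 0], [5.5, 2.0, 0.0, 0, 0, 0.49, 0], [6.1, 2.5, 0.1, 0, 0, 0.56, 0], [6.7, 3.0, 0.1, 0, 0, 0.63, 0], [7.3, 3.5, 0.1, 0, 0, 0.7, 0], [7.8, 4.1, 0.1, 0, 0, 0.77, 0], [8.3, 4.7, 0.1, 0, 0, 0.84, 0], [8.8, 5.3, 0.1, 0, 0, 0.91, 0], [9.2, 6.0, 0.1, 0, 0, 0.98, 0], [9.6, 6.7, 0.1, 0, 0, 1.05, 0], [10.0, 7.4, 0.1, 0, 0, 1.12, 0], [10.3, 8.1, 0.1, 0, 0, 1.19, 0], [10.5, 8.8, 0.1, 0, 0, 1.26, 0], [10.8, 9.6, 0.1, 0, 0, 1.33, 0], [11.0, 10.4, 0.1, 0, 0, 1.4, 0], [11.1, 11.1, 0.1, 0, 0, 1.47, 0], [11.2, 12.0, 0.1, 0, 0, 1.54, 0], [11.2, 12.8, 0.1, 0, 0, 1.61, 0], [11.2, 13.6, 0.1, 0, 0, 1.69, 0], [11.1, 14.4, 0.1, 0, 0, 1.76, 0], [11.0, 15.3, 0.1, 0, 0, 1.83, 0], [10.8, 16.1, 0.1, 0, 0, 1.9, 0], [10.6, 17.0, 0.1, 0, 0, 1.97, 0], [10.3, 17.8, 0.1, 0, 0, 2.04, 0], [9.9, 18.6, 0.1, 0, 0, 2.11, 0],
```

>>> play_rows(
  steps=[
    [[0.9,0.1,0,0,0,0.07,0],[1.7,0.3,0,0,0,0.14,0],[2.5,0.5,0,0,0,0.21,0],[3.3,0.8,0,0,0,0.28,0],[4.1,1.2,0,0,0,0.35,0],[4.8,1.6,0,0,0,0.42,0],[5.5,2,0,0,0,0.49,0],[6.1,2.5,0,0,0,0.56,0],[6.7,3,0,0,0,0.63,0],[7.3,3.5,0,0,0,0.7,0],[7.8,4.1,0,0,0,0.77,0],[8.3,4.7,0,0,0,0.84,0],[8.8,5.3,0,0,0,0.91,0],[9.2,6,0,0,0,0.98,0],[9.6,6.7,0,0,0,1.05,0],[9.6,6.7,0,0,0,1.05,0],[9.6,6.7,0,0,0,1.05,0]],
  ],
)

```text
time_s: 9.37
ee_pos: [0.5794, 0.2146, 0.0761]
eef_rot: [-3.137, -0.007, -0.574]
force: [1.3, -1.1, -2.3]
grip_width: 0.0203
```

```bash
python3 - <<'E'
from h import *
a0,pan,e=held(-1)
swing(pan,[.507,.118],a0,-.062,.131,15,.0748,-1,rin=0.004)
c=shot('scene','s2.png')
E
```

```text
{'time_s': 9.3667, 'qpos': [0.2965, 0.5715, 1.4487, -0.0027, 1.1136, 0.8721], 'ee_pos': [0.5794, 0.2146, 0.0761], 'eef_rot': [-3.1373, -0.0068, -0.5745], 'force': [1.3211, -1.0689, -2.3095], 'grip_width': 0.0203}
angle 0.996 pan [0.5088 0.1055]
[0.9, -0.0, 0.1, 0, 0, 0.07, 0], [1.7, 0.1, 0.1, 0, 0, 0.14, 0], [2.5, 0.2, 0.1, 0, 0, 0.21, 0], [3.3, 0.4, 0.1, 0, 0, 0.28, 0], [4.1, 0.7, 0.2, 0, 0, 0.35, 0], [4.9, 1.0, 0.2, 0, 0, 0.42, 0], [5.6, 1.4, 0.2, 0, 0, 0.49, 0], [6.4, 1.8, 0.2, 0, 0, 0.56, 0], [7.0, 2.2, 0.2, 0, 0, 0.63, 0], [7.7, 2.7, 0.2, 0, 0, 0.71, 0], [8.4, 3.2, 0.2, 0, 0, 0.78, 0], [9.0, 3.7, 0.2, 0, 0, 0.85, 0], [9.6, 4.3, 0.2, 0, 0, 0.92, 0], [10.1, 4.9, 0.2, 0, 0, 0.99, 0], [10.6, 5.6, 0.2, 0, 0, 1.06, 0],
```

View pics/s2.png

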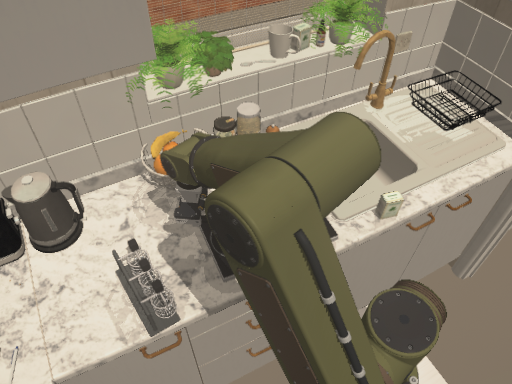

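The arm hides the pans from the scene camera. The forces are low, so I'll finish the swing.

>>> play_rows(
  steps=[
    [[0.9,0,0,0,0,0.07,0],[1.7,0.1,0.1,0,0,0.14,0],[2.5,0.2,0.1,0,0,0.21,0],[3.3,0.4,0.1,0,0,0.28,0],[4.1,0.7,0.1,0,0,0.35,0],[4.9,1,0.1,0,0,0.42,0],[5.6,1.4,0.1,0,0,0.49,0],[6.4,1.8,0.1,0,0,0.56,0],[7,2.2,0.1,0,0,0.63,0],[7.7,2.7,0.1,0,0,0.71,0],[8.4,3.2,0.1,0,0,0.78,0],[9,3.7,0.1,0,0,0.85,0],[9.6,4.3,0.1,0,0,0.92,0],[10.1,4.9,0.1,0,0,0.99,0],[10.6,5.6,0.1,0,0,1.06,0],[10.6,5.6,0.1,0,0,1.06,0],[10.6,5.6,0.1,0,0,1.06,0],[10.6,5.6,0.1,0,0,1.06,0]],
  ],
)

```text
time_s: 10.92
ee_pos: [0.6376, 0.1105, 0.0757]
eef_rot: [-3.134, -0.0, -1.63]
force: [-1.5, -4.2, 2.5]
grip_width: 0.0207
```

```bash
python3 - <<'E'
from h import *
held(-1,.131)
E
```

```text
{'time_s': 10.9167, 'qpos': [0.1156, 0.6319, 1.3521, -0.0015, 1.15, 1.7466], 'ee_pos': [0.6376, 0.1105, 0.0757], 'eef_rot': [-3.1338, -0.0, -1.6304], 'force': [-1.473, -4.1725, 2.5298], 'grip_width': 0.0207}
angle -0.06 pan [0.5068 0.1183]
```

>>> play_rows(
  steps=[
    [[0,0,0,0,0,0,0.5],[0,0,0,0,0,0,0.5],[0,0,0,0,0,0,0.5],[0,0,0,0,0,0,0.5],[0,0,-2,0,0,0,0.5],[0,0,-5,0,0,0,0.5],[0,0,-8,0,0,0,0.5],[0,0,-11,0,0,0,0.5],[0,0,-13,0,0,0,0.5],[0,0,-15,0,0,0,0.5],[0,0,-15,0,0,0,0.5]],
  ],
)

```text
time_s: 11.83
ee_pos: [0.6375, 0.1109, 0.2302]
eef_rot: [-3.128, 0.001, -1.63]
force: [-0.5, -0.2, 0.5]
grip_width: 0.0467
```

```bash
python3 - <<'E'
from h import *
st(); c=shot('wrist','w3.png')
for g in ([.507,.118],[.495,-.082],[.642,.110],[.630,-.090]): print(proj(c,[*g,.112]))
rel([.48,.39,.23],1.50)
E
```

```text
{'time_s': 11.8333, 'qpos': [0.1162, 0.498, 1.1901, -0.0012, 1.4394, 1.7463], 'ee_pos': [0.6375, 0.1109, 0.2302], 'eef_rot': [-3.1275, 0.0013, -1.6299], 'force': [-0.4973, -0.1648, 0.4808], 'grip_width': 0.0467}
[[254.69858927 302.85351921]]
[[441.11077834 303.45020945]]
[[254.77328989 180.96317963]]
[[462.5818879  181.28849448]]
rel [-26.94, 17.32, -0.42] [-0.011, 0.001, 0.012] yaw now -1.63
```

View pics/w3.png

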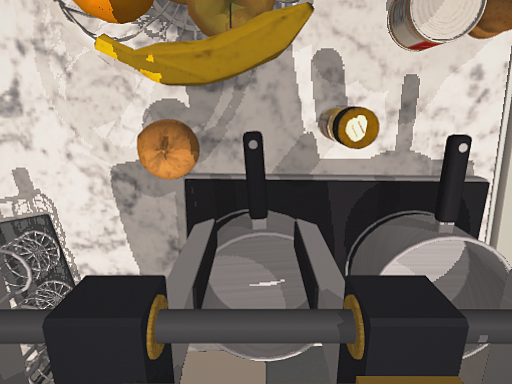

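Both handles point to the back: left tip at (252,135), right tip at (460,138). The onion (168,148) and the jar (355,127) look undisturbed. Next I'll move to the stand.

>>> play_rows(
  steps=[
    [[-2,2,-1,0,0,-0.12,0.5],[-4,4,-2,0,0,-0.24,0.5],[-6,6,-3,0,0,-0.36,0.5],[-8,8,-3,0,0,-0.48,0.5],[-10,10,-3,0,0,-0.6,0.5],[-12,12,-3,0,0,-0.72,0.5],[-14,14,-3,0,0,-0.84,0.5],[-16,16,-3,0,0,-0.96,0.5],[-18,17.5,-3,0,0,-1.08,0.5],[-20,18.5,-3,0,0,-1.2,0.5],[-20.8,19,-3,0,0,-1.32,0.5],[-20.8,19,-3,0,0,-1.44,0.5],[-20.8,19,-3,0,0,-1.56,0.5],[-20.8,19,-3,0,0,-1.68,0.5],[-20.8,19,-3,0,0,-1.72,0.5],[-20.8,19,-3,0,0,-1.72,0.5],[-20.8,19,-3,0,0,-1.72,0.5]],
  ],
)

```text
time_s: 13.3
ee_pos: [0.459, 0.3296, 0.2543]
eef_rot: [3.14, -0.01, 0.088]
force: [1.0, -0.7, -0.3]
grip_width: 0.0468
```

```bash
python3 - <<'E'
from h import *
st(); c=shot('wrist','w4.png')
g=[[.537,.401,.154],[.464,.394,.154],[.387,.388,.154]]
print(proj(c,g).round())
t=shot('top');cv2.imwrite('pics/t5.png',cv2.resize(t['frame'][120:260,90:350],(780,420),interpolation=cv2.INTER_CUBIC))
print(proj(t,[[.507,.118,.112],[.495,-.082,.112]])*3-np.array([270,360]))
E
```

```text
{'time_s': 13.3, 'qpos': [0.5608, 0.2972, 1.4111, -0.0059, 1.4254, 0.4733], 'ee_pos': [0.459, 0.3296, 0.2543], 'eef_rot': [3.14, -0.0096, 0.0883], 'force': [0.9617, -0.6853, -0.2703], 'grip_width': 0.0468}
[[351. 115.]
 [266. 116.]
 [176. 115.]]
[[382.03585628 251.18688308]
 [572.56934887 265.73463507]]
```

View pics/w4.png

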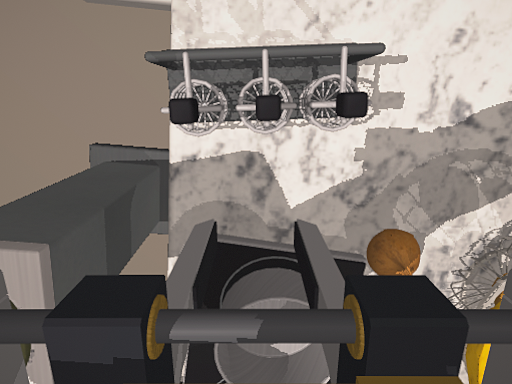

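View pics/t5.png

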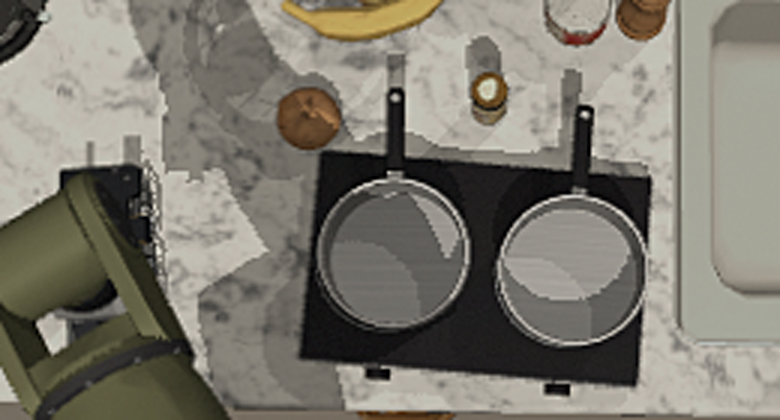

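In the top view the left rim centre is about (394,253) against its ring at (382,251), so that pan is about 12 mm off. The right is at (572,268) against (573,266). In the wrist view the block tops are near (355,105), (268,107) and (183,109).

```bash
python3 - <<'E'
from h import *
c=shot('wrist'); p=at_z(c,[(355,105),(268,107),(183,109)],.154); print(p.round(4),np.linalg.norm(np.diff(p,axis=0),axis=1))
d=p[0]-p[2];a=np.arctan2(d[1],d[0]);print('line yaw',a)
t=shot('top'); print(at_z(t,[((270+394)/3,(360+253)/3),((270+572)/3,(360+268)/3)],.112))
rel([*p[2][:2],.2],a); rel([*p[2][:2],.122],a)
E
```

```text
[[0.539  0.4097 0.154 ]
 [0.4651 0.4015 0.154 ]
 [0.3931 0.3935 0.154 ]] [0.07429139 0.07248585]
line yaw 0.11115016632480539
[[ 0.50530188  0.10539859  0.112     ]
 [ 0.49260621 -0.0814216   0.112     ]]
rel [-6.08, -6.95, 5.45] [0.001, -0.011, -0.022] yaw now 0.089
rel [-6.16, -6.96, 13.25] [0.001, -0.011, -0.022] yaw now 0.089
```

>>> play_rows(
  steps=[
    [[-2,-2.5,1,0,-0.01,-0.02,0.5],[-4,-5,2,0,-0.01,-0.02,0.5],[-6.1,-6.9,4,0,-0.01,-0.02,0.5],[-6.1,-6.9,5.5,0,-0.01,-0.02,0.5],[-6.1,-6.9,5.5,0,-0.01,-0.02,0.5]],
  ],
)

```text
time_s: 13.92
ee_pos: [0.3912, 0.393, 0.1966]
eef_rot: [3.138, 0.003, 0.11]
force: [0.6, 0.5, -0.2]
grip_width: 0.0466
```

```bash
python3 - <<'E'
from h import *
st(); c=shot('wrist','w5.png'); o=ctrl.get_obs()
print(proj(c,[[.393,.3935,.154],[*o['ee_pos'][:2],.154]]).round())
rel([.3931,.3935,.122],.11)
E
```

```text
{'time_s': 13.9167, 'qpos': [0.7223, 0.3198, 1.516, -0.0015, 1.3104, 0.6124], 'ee_pos': [0.3912, 0.393, 0.1966], 'eef_rot': [3.1378, 0.003, 0.1103], 'force': [0.5601, 0.5451, -0.1508], 'grip_width': 0.0466}
[[257. 208.]
 [256. 209.]]
rel [0.09, -0.08, 7.65] [0.003, 0.001, -0.001] yaw now 0.109
```

View pics/w5.png

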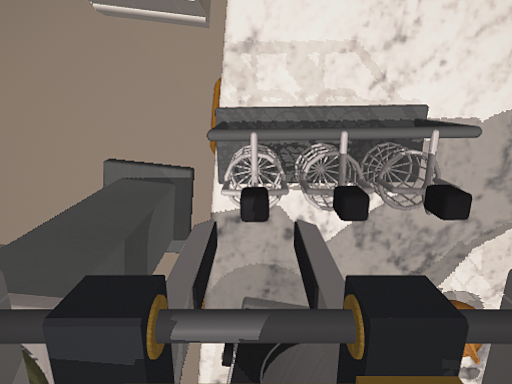

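The block top is at (255,206), where it was predicted. Next: descend, grip, and take the basket off the hook.

>>> play_rows(
  steps=[
    [[0.1,-0.1,2,0,0,0,0.5],[0.1,-0.1,4,0,0,0,0.5],[0.1,-0.1,6,0,0,0,0.5],[0.1,-0.1,7.5,0,0,0,0.5],[0.1,-0.1,7.5,0,0,0,0.5],[0.1,-0.1,7.5,0,0,0,0],[0.1,-0.1,7.5,0,0,0,0],[0.1,-0.1,7.5,0,0,0,0],[0.1,-0.1,7.5,0,0,0,0],[0.1,-0.1,7.5,0,0,0,0],[0.1,-0.1,7.5,0,0,0,0],[0.1,-0.1,7.5,0,0,0,0]],
  ],
  force=25,
)

```text
time_s: 14.97
ee_pos: [0.3932, 0.3939, 0.1243]
eef_rot: [3.14, 0.001, 0.109]
force: [-3.3, -0.5, 6.4]
grip_width: 0.0219
```

>>> play_rows(
  steps=[
    [[0,0,-0.7,0,0,0,0],[0,0,-1.4,0,0,0,0],[0,0,-1.9,0,0,0,0],[0,0,-1.9,0,0,0,0],[0,1,-1.9,0,0,0,0],[0,2.5,-1.9,0,0,0,0],[0,4.5,-1.9,0,0,0,0],[0,6.5,-1.9,0,0,0,0],[0,8.5,-1.9,0,0,0,0],[0,8.5,-4,0,0,0,0],[0,8.5,-7,0,0,0,0],[0,8.5,-10,0,0,0,0],[0,8.5,-13,0,0,0,0],[0,8.5,-15,0,0,0,0],[0,8.5,-15,0,0,0,0]],
  ],
)

```text
time_s: 16.22
ee_pos: [0.4034, 0.3097, 0.2784]
eef_rot: [-3.141, -0.005, 0.109]
force: [-0.2, -0.3, -0.1]
grip_width: 0.0216
```

```bash
python3 - <<'E'
from h import *
st(); t=shot('top'); w=shot('wrist','w6.png')
# place target in the right pan, centre
rel([.4926,-.0814,.27],.11)
cv2.imwrite('pics/c6.png',np.hstack([t['frame'][110:260,90:350],cv2.resize(w['frame'],(200,150))]).repeat(1,0)); 
E
```

```text
{'time_s': 16.2167, 'qpos': [0.5836, 0.1564, 1.5277, -0.0016, 1.4529, 0.4747], 'ee_pos': [0.4034, 0.3097, 0.2784], 'eef_rot': [-3.141, -0.0048, 0.1091], 'force': [-0.1978, -0.3014, -0.0621], 'grip_width': 0.0216}
rel [4.71, 39.82, 0.47] [0.002, 0.001, -0.001] yaw now 0.109
```

View pics/c6.png

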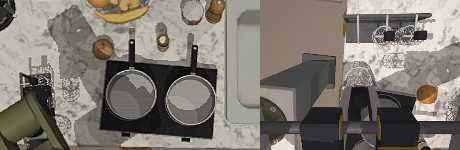

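The basket hangs in the fingers and two remain on the hooks. I'll carry it to the right pan.

>>> play_rows(
  steps=[
    [[0.3,2,0.4,0,0,0,0],[0.7,5,0.4,0,0,0,0],[1,8,0.4,0,0,0,0],[1.3,11,0.4,0,0,0,0],[1.7,14,0.4,0,0,0,0],[2,17,0.4,0,0,0,0],[2.4,20,0.4,0,0,0,0],[2.7,23,0.4,0,0,0,0],[3.1,26,0.4,0,0,0,0],[3.4,29,0.4,0,0,0,0],[3.8,32,0.4,0,0,0,0],[4.2,35,0.4,0,0,0,0],[4.5,38,0.4,0,0,0,0],[4.7,39.8,0.4,0,0,0,0],[4.7,39.8,0.4,0,0,0,0],[4.7,39.8,0.4,0,0,0,0],[4.7,39.8,0.4,0,0,0,0]],
  ],
)

```text
time_s: 17.73
ee_pos: [0.492, -0.0807, 0.2696]
eef_rot: [3.14, 0.002, 0.109]
force: [0.2, -0.1, -1.0]
grip_width: 0.0215
```

>>> play_rows(
  steps=[
    [[0,0,2,0,0,0,0],[0,0,4,0,0,0,0],[0,0,6,0,0,0,0],[0,0,8,0,0,0,0],[0,0,10,0,0,0,0],[0,0,11,0,0,0,0],[0,0,11.7,0,0,0,0],[0,0,11.9,0,0,0,0],[0,0,11.9,0,0,0,0],[0,0,11.9,0,0,0,0]],
  ],
)

```text
time_s: 18.57
ee_pos: [0.4922, -0.0809, 0.1514]
eef_rot: [3.14, 0.001, 0.109]
force: [-0.2, -1.0, -1.5]
grip_width: 0.0219
```

```bash
python3 - <<'E'
from h import *
st(); w=shot('wrist','w7.png')
E
```

```text
{'time_s': 18.5667, 'qpos': [-0.2352, 0.2402, 1.7286, -0.0022, 1.1733, -0.3438], 'ee_pos': [0.4922, -0.0809, 0.1514], 'eef_rot': [3.1398, 0.0012, 0.1095], 'force': [-0.2233, -1.0101, -1.5189], 'grip_width': 0.0219}
```

View pics/w7.png

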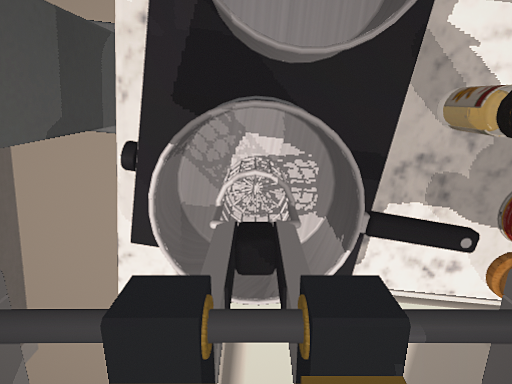

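The basket is inside the right pan, centred near (255,195). I'll lower it to contact.

>>> play_rows(
  steps=[
    [[0,0,0.2,0,0,0,0],[0,0,0.4,0,0,0,0],[0,0,0.4,0,0,0,0]],
  ],
)

```text
time_s: 18.87
ee_pos: [0.4921, -0.0809, 0.1474]
eef_rot: [3.14, 0.001, 0.109]
force: [-0.7, -0.2, -0.7]
grip_width: 0.0216
```

>>> play_rows(
  steps=[
    [[0,0,0.2,0,0,0,0],[0,0,0.2,0,0,0,0],[0,0,0.2,0,0,0,0]],
  ],
)

```text
time_s: 19.12
ee_pos: [0.4922, -0.081, 0.1455]
eef_rot: [3.14, 0.001, 0.109]
force: [-0.6, 0.1, 0.8]
grip_width: 0.0219
```

>>> play_rows(
  steps=[
    [[0,0,0.15,0,0,0,0],[0,0,0.15,0,0,0,0],[0,0,0.15,0,0,0,0]],
  ],
)

```text
time_s: 19.37
ee_pos: [0.4925, -0.081, 0.1454]
eef_rot: [3.139, -0.0, 0.109]
force: [-5.7, 1.8, 16.3]
grip_width: 0.0221
```

>>> play_rows(
  steps=[
    [[0,0,0.15,0,0,0,0],[0,0,0.15,0,0,0,0],[0,0,0.15,0,0,0,0]],
  ],
)

```text
time_s: 19.62
ee_pos: [0.4925, -0.081, 0.1454]
eef_rot: [3.139, -0.001, 0.109]
force: [-7.7, 2.2, 18.5]
grip_width: 0.0217
```

>>> play_rows(
  steps=[
    [[0,0,0,0,0,0,0.4],[0,0,0,0,0,0,0.4],[0,0,0,0,0,0,0.4],[0,0,0,0,0,0,0.4],[0,0,-1,0,0,0,0.4],[0,0,-3,0,0,0,0.4],[0,0,-6,0,0,0,0.4],[0,0,-9,0,0,0,0.4],[0,0,-9,0,0,0,0.4]],
  ],
)

```text
time_s: 20.37
ee_pos: [0.4941, -0.0811, 0.2416]
eef_rot: [3.136, -0.009, 0.109]
force: [0.3, 0.1, 0.1]
grip_width: 0.0377
```

```bash
python3 - <<'E'
from h import *
st(); rel([.4651,.4015,.24],.11)
E
```

```text
{'time_s': 20.3667, 'qpos': [-0.2348, 0.156, 1.6127, -0.0022, 1.3627, -0.3438], 'ee_pos': [0.4941, -0.0811, 0.2416], 'eef_rot': [3.1361, -0.0089, 0.1094], 'force': [0.2766, 0.089, 0.0524], 'grip_width': 0.0377}
rel [2.39, -48.29, -0.09] [0.005, -0.009, -0.001] yaw now 0.109
```

>>> play_rows(
  steps=[
    [[0.1,-3,0,0,0,0,0.5],[0.3,-7,0,0,0,0,0.5],[0.5,-11,0,0,0,0,0.5],[0.7,-15,0,0,0,0,0.5],[0.9,-19,0,0,0,0,0.5],[1.1,-23,0,0,0,0,0.5],[1.3,-27,0,0,0,0,0.5],[1.5,-31,0,0,0,0,0.5],[1.7,-35,0,0,0,0,0.5],[1.9,-39,0,0,0,0,0.5],[2.1,-43,0,0,0,0,0.5],[2.3,-46,0,0,0,0,0.5],[2.4,-48.3,0,0,0,0,0.5],[2.4,-48.3,0,0,-0.01,0,0.5],[2.4,-48.3,0,0,-0.01,0,0.5],[2.4,-48.3,0,0,-0.01,0,0.5]],
  ],
)

```text
time_s: 21.7
ee_pos: [0.4653, 0.4011, 0.2391]
eef_rot: [3.136, 0.001, 0.109]
force: [-0.2, 0.2, 0.1]
grip_width: 0.0469
```

```bash
python3 - <<'E'
from h import *
st(); rel([.4651,.4015,.122],.11)
w=shot('wrist');
k=cv2.inRange(w['frame'],(0,0,0),(45,45,45)); n,l,s,ce=cv2.connectedComponentsWithStats(k[0:270])
for a,b in zip(s,ce):
    if 300<a[4]<4000: print(a,b.round())
print(proj(w,[[.4651,.4015,.154],[.4651,.4015,.124],[.539,.4097,.154]]).round())
E
```

```text
{'time_s': 21.7, 'qpos': [0.6536, 0.4271, 1.2714, -0.0044, 1.4471, 0.545], 'ee_pos': [0.4653, 0.4011, 0.2391], 'eef_rot': [3.1358, 0.0012, 0.1092], 'force': [-0.1788, 0.249, 0.104], 'grip_width': 0.0469}
rel [-0.0, -0.11, 11.71] [0.006, 0.001, -0.001] yaw now 0.109
[496   0  16  69 505] [502.  35.]
[243 173  24  29 620] [255. 187.]
[323 172  30  29 752] [337. 186.]
[199 222  18  48 400] [209. 251.]
[294 222  18  48 415] [301. 250.]
[[255. 191.]
 [255. 182.]
 [341. 191.]]
```

The block blob at (255,187) matches the prediction, so I'll grasp it.

>>> play_rows(
  steps=[
    [[0,-0.1,3,0,0,0,0.5],[0,-0.1,6,0,0,0,0.5],[0,-0.1,8.5,0,0,0,0.5],[0,-0.1,10.5,0,0,0,0.5],[0,-0.1,11.5,0,0,0,0.5],[0,-0.1,11.5,0,0,0,0.5],[0,-0.1,11.5,0,0,0,0],[0,-0.1,11.5,0,0,0,0],[0,-0.1,11.5,0,0,0,0],[0,-0.1,11.5,0,0,0,0],[0,-0.1,11.5,0,0,0,0],[0,-0.1,11.5,0,0,0,0]],
  ],
  force=25,
)

```text
time_s: 22.75
ee_pos: [0.4656, 0.4013, 0.1252]
eef_rot: [3.137, -0.0, 0.109]
force: [0.2, 0.1, 5.3]
grip_width: 0.0218
```

>>> play_rows(
  steps=[
    [[0,0,-0.7,0,0,0,0],[0,0,-1.4,0,0,0,0],[0,0,-1.9,0,0,0,0],[0,0,-1.9,0,0,0,0],[0,1,-1.9,0,0,0,0],[0,2.5,-1.9,0,0,0,0],[0,4.5,-1.9,0,0,0,0],[0,6.5,-1.9,0,0,0,0],[0,8.5,-1.9,0,0,0,0],[0,8.5,-4,0,0,0,0],[0,8.5,-7,0,0,0,0],[0,8.5,-10,0,0,0,0],[0,8.5,-13,0,0,0,0],[0,8.5,-15,0,0,0,0],[0,8.5,-15,0,0,0,0]],
  ],
)

```text
time_s: 24.0
ee_pos: [0.4756, 0.3174, 0.2799]
eef_rot: [3.139, -0.006, 0.108]
force: [1.2, -0.7, -0.6]
grip_width: 0.0217
```

```bash
cat >> h.py <<'E'
def pans(t,guess):
    """fit rim ellipse near guesses: search circle centre at z=.112 r=.0765 maximizing brightness gradient"""
    g=cv2.GaussianBlur(cv2.cvtColor(t['frame'],cv2.COLOR_BGR2GRAY),(0,0),1).astype(np.float32); out=[]
    th=np.linspace(0,2*np.pi,120,endpoint=False)
    for gx,gy in guess:
        best=None
        for dx in np.arange(-.045,.0451,.0025):
            for dy in np.arange(-.045,.0451,.0025):
                v=[]
                for rr in (.0765,.090):
                    p=proj(t,np.c_[gx+dx+rr*np.cos(th),gy+dy+rr*np.sin(th),0*th+.112]).astype(np.float32)
                    v.append(cv2.remap(g,p[None,:,0],p[None,:,1],cv2.INTER_LINEAR)[0])
                s=np.median(v[0]-v[1])+.3*np.mean(np.clip(v[0]-v[1],-40,40))
                if best is None or s>best[0]: best=(s,gx+dx,gy+dy)
        out.append(np.round(best,4).tolist())
    return out
E
python3 - <<'E'
from h import *
st(); t=shot('top','t8.png'); print(pans(t,[(.505,.105),(.4926,-.0814)])); rel([.540,.105,.27],.11)
E
```

```text
{'time_s': 24.0, 'qpos': [0.5267, 0.3027, 1.346, -0.0047, 1.4883, 0.4187], 'ee_pos': [0.4756, 0.3174, 0.2799], 'eef_rot': [3.1392, -0.0061, 0.1085], 'force': [1.1891, -0.7458, -0.6294], 'grip_width': 0.0217}
[[86.7334, 0.5075, 0.1075], [98.8438, 0.4926, -0.0814]]
rel [4.15, 21.8, 0.8] [0.004, -0.003, -0.002] yaw now 0.108
```

>>> play_rows(
  steps=[
    [[0.4,2,0.4,0,0,0,0],[1,5,0.8,0,0,0,0],[1.5,8,0.8,0,0,0,0],[2.1,11,0.8,0,0,0,0],[2.7,14,0.8,0,0,0,0],[3.2,17,0.8,0,0,0,0],[3.8,20,0.8,0,0,0,0],[4.1,21.7,0.8,0,0,0,0],[4.1,21.7,0.8,0,0,0,0],[4.1,21.7,0.8,0,0,0,0],[4.1,21.7,0.8,0,0,0,0]],
  ],
)

```text
time_s: 24.97
ee_pos: [0.5389, 0.1064, 0.2688]
eef_rot: [3.138, -0.001, 0.109]
force: [-0.6, -0.4, -1.3]
grip_width: 0.022
```

>>> play_rows(
  steps=[
    [[0,0,2,0,0,0,0],[0,0,4,0,0,0,0],[0,0,6,0,0,0,0],[0,0,8,0,0,0,0],[0,0,10,0,0,0,0],[0,0,11,0,0,0,0],[0,0,11.8,0,0,0,0],[0,0,12.1,0,0,0,0],[0,0,12.1,0,0,0,0]],
  ],
)

```text
time_s: 25.72
ee_pos: [0.539, 0.1063, 0.1478]
eef_rot: [3.138, -0.001, 0.109]
force: [-0.8, -0.8, -0.4]
grip_width: 0.0216
```

>>> play_rows(
  steps=[
    [[0,0,0.15,0,0,0,0],[0,0,0.2,0,0,0,0],[0,0,0.2,0,0,0,0]],
  ],
)

```text
time_s: 25.97
ee_pos: [0.5394, 0.1065, 0.1468]
eef_rot: [3.138, -0.003, 0.109]
force: [-0.9, 1.1, 4.0]
grip_width: 0.0218
```

>>> play_rows(
  steps=[
    [[0,0,0.15,0,0,0,0],[0,0,0.15,0,0,0,0],[0,0,0.15,0,0,0,0]],
  ],
)

```text
time_s: 26.22
ee_pos: [0.5396, 0.1066, 0.1468]
eef_rot: [3.138, -0.004, 0.109]
force: [-5.1, -0.5, 12.0]
grip_width: 0.0217
```

It is on the floor of the pan. I'll release and go for the last basket.

>>> play_rows(
  steps=[
    [[0,0,0,0,0,0,0.4],[0,0,0,0,0,0,0.4],[0,0,0,0,0,0,0.4],[0,0,0,0,0,0,0.4],[0,0,-1,0,0,0,0.4],[0,0,-3,0,0,0,0.4],[0,0,-6,0,0,0,0.4],[0,0,-9,0,0,0,0.4],[0,0,-9,0,0,0,0.4]],
  ],
)

```text
time_s: 26.97
ee_pos: [0.5408, 0.1071, 0.2434]
eef_rot: [3.139, -0.013, 0.109]
force: [0.1, 0.2, 0.2]
grip_width: 0.0378
```

```bash
python3 - <<'E'
from h import *
st(); rel([.539,.4097,.24],.11)
E
```

```text
{'time_s': 26.9667, 'qpos': [0.1306, 0.2688, 1.4724, -0.0033, 1.3876, 0.0221], 'ee_pos': [0.5408, 0.1071, 0.2434], 'eef_rot': [3.1386, -0.0128, 0.1092], 'force': [0.066, 0.2178, 0.2369], 'grip_width': 0.0378}
rel [3.11, -30.1, 0.29] [0.003, -0.013, -0.001] yaw now 0.109
```

>>> play_rows(
  steps=[
    [[0.3,-3,0,0,0,0,0.5],[0.6,-6,0,0,0,0,0.5],[1,-10,0,0,0,0,0.5],[1.4,-14,0,0,0,0,0.5],[1.8,-18,0,0,0,0,0.5],[2.2,-22,0,0,0,0,0.5],[2.6,-26,0,0,0,0,0.5],[2.9,-28.5,0.2,0,-0.01,0,0.5],[3.1,-30.1,0.3,0,-0.013,0,0.5],[3.1,-30.1,0.3,0,-0.013,0,0.5],[3.1,-30.1,0.3,0,-0.013,0,0.5],[3.1,-30.1,0.3,0,-0.013,0,0.5]],
  ],
)

```text
time_s: 27.97
ee_pos: [0.5391, 0.4088, 0.24]
eef_rot: [3.138, 0.0, 0.109]
force: [0.0, 0.0, -0.1]
grip_width: 0.0467
```

```bash
python3 - <<'E'
from h import *
st(); rel([.539,.4097,.122],.11)
w=shot('wrist');
k=cv2.inRange(w['frame'],(0,0,0),(45,45,45)); n,l,s,ce=cv2.connectedComponentsWithStats(k[0:270])
for a,b in zip(s,ce):
    if 300<a[4]<4000: print(a,b.round())
print(proj(w,[[.539,.4097,.154],[.539,.4097,.124]]).round())
E
```

```text
{'time_s': 27.9667, 'qpos': [0.5957, 0.5774, 1.0496, -0.0028, 1.5162, 0.4873], 'ee_pos': [0.5391, 0.4088, 0.24], 'eef_rot': [3.1384, 0.0001, 0.1086], 'force': [0.0238, 0.0175, -0.0731], 'grip_width': 0.0467}
rel [-0.0, -0.13, 11.8] [0.003, 0.0, -0.001] yaw now 0.109
[432   0  45  84 511] [444.  46.]
[ 446    0   66  100 1029] [477.  66.]
[244 172  24  29 611] [256. 186.]
[199 222  18  48 399] [209. 251.]
[294 222  18  48 417] [301. 250.]
[[255. 191.]
 [255. 182.]]
```

>>> play_rows(
  steps=[
    [[0,-0.1,3,0,0,0,0.5],[0,-0.1,6,0,0,0,0.5],[0,-0.1,8.5,0,0,0,0.5],[0,-0.1,10.5,0,0,0,0.5],[0,-0.1,11.6,0,0,0,0.5],[0,-0.1,11.6,0,0,0,0.5],[0,-0.1,11.6,0,0,0,0],[0,-0.1,11.6,0,0,0,0],[0,-0.1,11.6,0,0,0,0],[0,-0.1,11.6,0,0,0,0],[0,-0.1,11.6,0,0,0,0],[0,-0.1,11.6,0,0,0,0]],
  ],
  force=25,
)

```text
time_s: 29.02
ee_pos: [0.5395, 0.4094, 0.1253]
eef_rot: [3.139, -0.002, 0.108]
force: [-0.4, 0.2, 5.7]
grip_width: 0.0217
```

>>> play_rows(
  steps=[
    [[0,0,-0.7,0,0,0,0],[0,0,-1.4,0,0,0,0],[0,0,-1.9,0,0,0,0],[0,0,-1.9,0,0,0,0],[0,1,-1.9,0,0,0,0],[0,2.5,-1.9,0,0,0,0],[0,4.5,-1.9,0,0,0,0],[0,6.5,-1.9,0,0,0,0],[0,8.5,-1.9,0,0,0,0],[0,8.5,-4,0,0,0,0],[0,8.5,-7,0,0,0,0],[0,8.5,-10,0,0,0,0],[0,8.5,-13,0,0,0,0],[0,8.5,-15,0,0,0,0],[0,8.5,-15,0,0,0,0]],
  ],
)

```text
time_s: 30.27
ee_pos: [0.5493, 0.325, 0.28]
eef_rot: [-3.142, -0.008, 0.108]
force: [-0.3, -0.2, -1.7]
grip_width: 0.0215
```

```bash
python3 - <<'E'
from h import *
st(); t=shot('top','t9.png'); print(pans(t,[(.505,.105),(.4926,-.0814)])); rel([.472,.106,.27],.11)
cv2.imwrite('pics/t9.png',cv2.resize(t['frame'][110:260,90:350],(780,450),interpolation=cv2.INTER_CUBIC))
E
```

```text
{'time_s': 30.2667, 'qpos': [0.4781, 0.4611, 1.131, -0.0028, 1.5422, 0.3703], 'ee_pos': [0.5493, 0.325, 0.28], 'eef_rot': [-3.1416, -0.0078, 0.1079], 'force': [-0.303, -0.1966, -1.7452], 'grip_width': 0.0215}
[[82.2321, 0.51, 0.1075], [99.8605, 0.4926, -0.0814]]
rel [-10.0, 20.93, 0.68] [0.001, -0.005, -0.002] yaw now 0.108
```

View pics/t9.png

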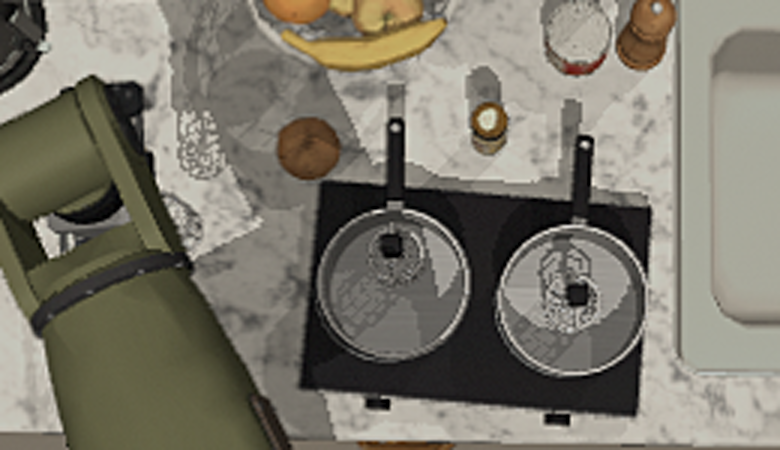

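Both placed baskets stand upright, with blocks at (391,246) and (577,293). The third goes into the front half of the left pan.

>>> play_rows(
  steps=[
    [[-2,1.5,0,0,0,0,0],[-4.5,3,0,0,0,0,0],[-7,5,0,0,0,0,0],[-9,8,0,0,0,0,0],[-10,11,0,0,0,0,0],[-10,14,0,0,0,0,0],[-10,17,0.2,0,0,0,0],[-10,20,0.7,0,0,0,0],[-10,20.9,0.7,0,0,0,0],[-10,20.9,0.7,0,0,0,0],[-10,20.9,0.7,0,0,0,0],[-10,20.9,0.7,0,0,0,0]],
  ],
)

```text
time_s: 31.32
ee_pos: [0.4718, 0.1072, 0.2692]
eef_rot: [3.141, -0.004, 0.109]
force: [0.2, 0.7, -1.8]
grip_width: 0.022
```

>>> play_rows(
  steps=[
    [[0,0,2,0,0,0,0],[0,0,4,0,0,0,0],[0,0,6,0,0,0,0],[0,0,8,0,0,0,0],[0,0,10,0,0,0,0],[0,0,11,0,0,0,0],[0,0,11.8,0,0,0,0],[0,0,12.1,0,0,0,0],[0,0,12.1,0,0,0,0]],
  ],
)

```text
time_s: 32.07
ee_pos: [0.4722, 0.1075, 0.1482]
eef_rot: [3.141, -0.004, 0.109]
force: [0.0, -0.3, -1.0]
grip_width: 0.0217
```

>>> play_rows(
  steps=[
    [[0,0,0.15,0,0,0,0],[0,0,0.2,0,0,0,0],[0,0,0.2,0,0,0,0]],
  ],
)

```text
time_s: 32.32
ee_pos: [0.4726, 0.1076, 0.1469]
eef_rot: [3.141, -0.005, 0.109]
force: [1.3, 0.8, 0.7]
grip_width: 0.022
```

>>> play_rows(
  steps=[
    [[0,0,0.15,0,0,0,0],[0,0,0.15,0,0,0,0],[0,0,0.15,0,0,0,0]],
  ],
)

```text
time_s: 32.57
ee_pos: [0.4731, 0.1077, 0.1468]
eef_rot: [3.141, -0.007, 0.109]
force: [-2.8, 0.4, 11.1]
grip_width: 0.022
```

>>> play_rows(
  steps=[
    [[0,0,0,0,0,0,0.4],[0,0,0,0,0,0,0.4],[0,0,0,0,0,0,0.4],[0,0,0,0,0,0,0.4],[0,0,-1,0,0,0,0.4],[0,0,-3,0,0,0,0.4],[0,0,-6,0,0,0,0.4],[0,0,-9,0,0,0,0.4],[0,-3,-11,0,0,0,0.4],[0,-6,-12,0,0,0,0.4],[0,-10,-12,0,0,0,0.4],[0,-14,-12,0,0,0,0.4],[0,-18,-12,0,0,0,0.4],[0,-22,-12,0,0,0,0.4],[0,-25,-12,0,0,0,0.4],[0,-25,-12,0,0,0,0.4],[0,-25,-12,0,0,0,0.4]],
  ],
)

```text
time_s: 33.98
ee_pos: [0.4446, 0.3572, 0.2667]
eef_rot: [3.141, -0.006, 0.111]
force: [-0.3, -1.3, -0.1]
grip_width: 0.0375
```

```bash
python3 - <<'E'
from h import *
st(); t=shot('top'); print(pans(t,[(.505,.105),(.4926,-.0814)]))
print(proj(t,[[.507,.118,.112],[.495,-.082,.112],[.686,.107,.1],[.674,-.093,.1]])*3-np.array([270,330]))
cv2.imwrite('pics/t10.png',cv2.resize(t['frame'][110:260,90:350],(780,450),interpolation=cv2.INTER_CUBIC))
E
```

```text
{'time_s': 33.9833, 'qpos': [0.6146, 0.3048, 1.3732, -0.0039, 1.4586, 0.5037], 'ee_pos': [0.4446, 0.3572, 0.2667], 'eef_rot': [3.1406, -0.0062, 0.1113], 'force': [-0.2553, -1.2569, -0.0916], 'grip_width': 0.0375}
[[85.2499, 0.5075, 0.11], [98.6902, 0.4926, -0.0814]]
[[382.03585628 281.18688308]
 [572.56934887 295.73463507]
 [397.66252035 117.29121518]
 [583.16721271 131.37119894]]
```

View pics/t10.png

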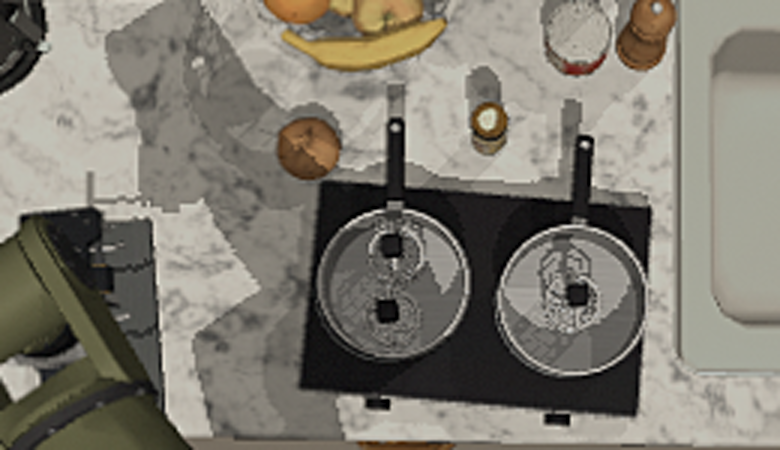

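The stand's hooks are empty. Blocks are at (391,246) and (388,311) in the left pan and (577,293) in the right. Both rims sit near their rings and the handles point back, so I'll hand in.

```bash
python3 - <<'E'
from h import *
t=shot('top'); print(pans(t,[(.507,.108),(.4926,-.0814)])); print(ctrl.hand_in())
E
```

```text
[[85.5119, 0.5095, 0.108], [98.8732, 0.4926, -0.0814]]
the job is handed in; nothing more can be done
None
```

I handed in the job at about 34 s of robot time. Both handles point to the back of the hob, the right pan holds one basket and the left pan two. The hand-in reported no verdict.

**Pans:** I pinched each handle and swung it round the outer side, away from the other pan. The last fit from the top camera put the right pan about 2 mm from its ring centre and the left pan about 10 mm (limit 30 mm). When I released the left pan, the gripper pose put it on its ring, but the next picture showed it about 12 mm off. I left it, being within the limit.

**Baskets:** All three were present. I lifted each off its hook and lowered it until I felt contact with the pan floor at the expected height. In the last picture they look upright, but I did not measure their tilt or confirm that they were at rest.

**Bystanders:** The onion and spice jar looked undisturbed in the last picture. The carton was outside that picture, and nothing came close to it. The highest force I read was about 20 N, and the gripper was clear of everything at hand-in.

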